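# Set the recipe stand and lean the tablet on it

### The job

Set up the recipe stand: first, with the tablet still in its dock, slide the wooden stop along the stand until the steel pointers at its ends are level with the fin of the clip marker on the stand's edge. Then lift the tablet out of the dock and lean it on the stand, screen towards the front (the stop side), roughly centred, its lower edge down on the wooden foot against the back of the stop and its back resting on the wire rest. Put it down gently, leave the stop on the marker, and leave the other things alone.

Things in the scene. Friction and masses are not known exactly. Their poses are not given: they have to be found in the camera images.
- stand: Recipe stand, fixed. Wooden foot 175 (x) x 130 (y) x 14 mm, from x = -75 to +100 mm in its frame; origin on the worktop, z up; front is -x (roughly to the right, world -y), back rest at +x: a steel wire hoop of 10 mm bar, uprights at x = 80, y = +-52 mm and a level crossbar along y, 104 mm long. The foot's top is 14 mm above the origin.
- bar_mid (a point): Middle of the axis of the rest's crossbar (10 mm thick): at x 80, y 0, z 76 mm in the stand's frame.
- stop (a joint): Position (m) of the stop: 0 = front end, grows as it slides along the stand's +x to the back rest, limit 0.09. Stays where left: friction about 5 N, damping 8 N s/m, no detents. A dark wooden bar 20 (x) x 92 (y) x 16 mm lies across the foot; in its middle an upright grip tab 13 (x) x 26 (y) mm rises to 51 mm above the foot (free above 17 mm). The tab is 65 mm above the worktop.
- stop_top (a point): Centre of the top of the stop's grip tab (65 mm above the worktop); its axes are the stand's.
- stop_pointer (a point): Small steel pointer at the left (+y) end of the stop, in the bar's middle plane (in x), 9 mm above the foot; moves with the stop.
- stop_back (a point): Middle of the lower back edge of the stop bar (10 mm behind its middle plane), at the height of the foot's top: the tablet's lower edge rests against this face, which is 16 mm high.
- marker: Small fixed steel clip on the left (+y) edge of the stand's foot, 14 x 14 mm, with an upright fin 4 mm thick (x), 18 mm high. Origin in the fin's middle plane at the foot's top; axes are the stand's. The stop is right when stop_pointer has x = 0 here. Its place along the edge varies, always behind the stop's start.
- dock: Grey charging dock, fixed: base 75 (x) x 130 (y) x 12 mm with two ribs that make an upright slot along its y, 13.5 mm wide, 28 mm deep; rib tops are 40 mm above the worktop. Origin on the worktop under the slot's middle, z up, front -x (roughly to the right, as the stand's).
- tablet: Tablet, 10 mm thick (x) x 185 (y) x 125 mm (z), 0.2 to 0.45 kg, aluminium back, dark grey screen in a black border; starts upright in the dock's slot, lower edge 12 mm above the worktop. Origin at the middle of its lower edge, z up along it; screen faces its -x (the dock's -x), back +x; centre of mass 62 mm above the origin. Pinch it by the upper edge.
- tablet_foot (a point): Middle of the tablet's lower front edge (screen side): 5 mm to -x of the tablet's origin.
- tablet_top (a point): Middle of the tablet's upper edge, 125 mm above its origin.
- spice_jar: Bystander, loose: glass spice jar with green cap, 46 dia x 106 mm tall, standing behind; origin at the middle of its underside. Leave it.
- fish_tin: Bystander, loose: flat oblong tin, 63x105x24 mm, lying between stand and dock; origin at the middle of its underside. Leave it.
- salt_cellar: Bystander, loose: small salt shaker, 44 dia x 90 mm, standing between stand and dock; origin at the middle of its underside. Leave it.
- espresso_cup: Bystander, loose: small handled cup, 61x86x51 mm, to the right; origin at the middle of its underside. Leave it.
- mug_tea: Bystander, loose: white mug, 82x114x91 mm, to the left at the back; origin at the middle of its underside. Leave it.
- teaspoon: Bystander, loose: metal teaspoon 132 mm long, to the left; origin at the middle of its underside. Leave it.
Things that resemble listed ones, but are neither listed nor needed, are in the scene too. Several things have the shape of the tablet; the one meant has the colours described above.

How it is judged (in metres and radians):
On the way:
1. the stop stands level with the marker (within 5 mm) and still, the tablet still in its dock (x of stop_pointer in the frame of marker between -0.005 and 0.005 m and velocity of joint stop between -0.01 and 0.01 m/s and distance between tablet and dock below 0.025 m), for 0.2 s.
At the end, for the whole second after the job is handed in: Stop pointer within 5 mm of the marker fin; tablet at rest leaning 0.15 to 0.70 rad, screen to the front, lower front edge on the foot, within 8 mm of the stop's back and 30 mm of its middle; its back on the crossbar (bar axis 6 to 14 mm behind the tablet's middle plane) (x of stop_pointer in the frame of marker between -0.005 and 0.005 m and x of tablet_foot in the frame of stop_back between -0.004 and 0.008 m and y of tablet_foot in the frame of stop_back between -0.03 and 0.03 m and z of tablet_foot in the frame of stop_back between -0.004 and 0.006 m and x of bar_mid in the frame of tablet between 0.006 and 0.014 m and angle between tablet's own z axis and vertical between 0.15 and 0.7 rad and linear speed of tablet below 0.01 m/s and angular speed of tablet below 0.05 rad/s); the robot touches nothing.
It fails at once if the tablet is let go (not touched by the fingers) while its lower edge is more than 50 mm above the worktop (height (world z) of tablet above 0.05 m and contact force between tablet and the fingers below 0.02 N).
It fails at once if one of the other loose things is moved more than 30 mm (distance of any of spice_jar, fish_tin, salt_cellar, espresso_cup, mug_tea, teaspoon from where it was at the start of the episode above 0.03 m).
It also fails if it takes over 58 s, if anything falls off the work surface, if the arm or the gripper's body presses on something with over 40 N, if the wrist force passes 120 N, or if a joint passes its speed limit or range.

### The arm

A 7-joint arm with a two-finger parallel gripper is mounted at the origin on a cart in front of the work surface, level with it; the furniture and walls round the work are solid. World frame = base frame: x ahead of the robot, y to its left, z up, the work surface at z = 0. Lengths are in mm, angles in rad, forces in N, time in s.
With the tool pointing down it reaches from about 400 to 875 mm from the base axis. Payload 4.4 kg.
Tool frame: the origin (TCP) lies midway between the tips of the shut fingers; the grasp point (between the pads) lies 19 mm behind it; z points along the fingers, y is the line along which they close (so a half turn about z gives the same grasp; the last joint's range is limited). The gripper opens to 85 mm and grips with 20 to 120 N. Pads are 22 mm wide; open, the fingers measure 114 mm over their backs; the gripper's body (76 mm by 85 mm) begins 54 mm behind the grasp point. The pads swing forward as they close: fully open they stand 13 mm farther back than shut.
Start: joints at [-1.352, 0.628, 0.038, 1.517, -0.027, 0.996, -0.02], TCP at [182.603, 623.838, 231.313] pointing down, gripper open.
Joint ranges: [-3.06, 3.06], [-0.37, 2.12], [-1.25, 1.32], [0.18, 2.47], [-1.1, 4.24], [0.23, 1.98], [-2.94, 2.94]. Speed limits (rad/s): [2.57, 2.57, 3.14, 3.14, 3.14, 3.14, 3.14].

### API

Orientations are given as [roll, pitch, yaw] about the fixed x, y, z axes, in that order (R = Rz(yaw) Ry(pitch) Rx(roll)).
In Python, from cell import monitor, cams, ctrl gives the robot as it stands.
- The arm moves only by the tool drive_tool, never from a script. Its argument "motion" is a list of rows, each an object with "fingers": the opening, from 0 (shut) to 1 (fully open); "linear": the shift along the tool's x, y, z in m, a list of three; "twist": the turn about the tool's z in rad. In form: [{"fingers": fingers, "linear": [x, y, z], "twist": twist}, ...]. A call has 1 to 5 rows; each row shifts and turns the commanded pose from where the row before left it, along the tool's axes as they then stand; what a row does not reach is not made up. A row lasts 1/12 s, in which the tool goes at most 41.7 mm and 7.16 degrees, less where a joint would pass 70% of its speed; a pose out of reach is approached as far as the arm can. A call with a gripper value outside its range is refused whole. The fingers move at their own pace and stop on an object; the grip force is fixed at half the most. Time passes only in rows, so rows that do not move let the fingers close. It gives the time, the measured TCP pose, the force, the opening and the grip force at its end, in the units of the state.
- monitor.read_state(): the state, without advancing time (a new reading comes with each control period).
- cams.get_image(name): name is "side" or "top" or "wrist"; returns a dict with "color" (480x640x3 uint8, blue, green, red), "K" (3x3 intrinsics, pixels), "R" (3x3) and "t" (3): a world point X has camera coordinates R X + t. Camera axes: x right, y down, z forward; pixel columns grow to the right and rows downward; lengths in mm; the calibration is good to about 2 mm. The wrist camera is an equidistant fisheye: a pixel r from the principal point sees the ray r / f radians off the axis. A picture is of the moment at which its call begins. There is no depth.
- ctrl.finish_job(): hands the job in; it is judged then, once.
The state is a dict: "clock": time; "qpos": joint angles; "qd": joint speeds; "tau": joint torques, N m; "eef_pos": TCP position; "tool_rot": TCP orientation; "force": force on the tool from outside, world axes, zero at the start; "torque": the same for the moment, N m; "width": finger opening in mm; "gripper_force": force on a finger pad.
Only numpy, scipy, OpenCV 4.12 (cv2) and the standard library are available. Lean on these libraries where they do the work, as an engineer would, in place of code of your own. Each camera call takes 0.05 s, during which the arm holds its last target. There are 200 camera calls.

## Working session

There is one attempt and no reset: what is moved stays moved. The work goes in short steps, Python scripts to look and compute and a tool call to move; the robot and the scene stay as the last step left them, time stands still between calls to the robot, and variables do not carry over. Pictures are saved under pics/ and viewed, at most 10 in all, crops included, and the job is handed in when it is done.

Besides the shell and the picture viewer there is one more tool, called after "Call:" as a command line: name --argument value ..., lists and objects as JSON in quotes. drive_tool: Moves the arm, as the interface text tells. Its arguments: {"type":"object","properties":{"motion":{"type":"array"}},"required":["motion"]}

```bash
mkdir -p pics
python3 - <<'E'
from cell import monitor, cams
import cv2,pickle
s=monitor.read_state();print(s)
d={}
for n in("side","top","wrist"):
    d[n]=cams.get_image(n);cv2.imwrite(f"pics/{n}0.png",d[n]["color"])
    print(n,d[n]["K"].tolist(),d[n]["R"].round(4).tolist(),d[n]["t"].round(1).tolist())
pickle.dump(d,open("d0.pkl","wb"))
E
```

```text
{'clock': 0.0, 'qpos': array([-1.35178402,  0.62937817,  0.03844285,  1.51837164, -0.02700311,
        0.99628737, -0.0200304 ]), 'qd': array([-2.56399120e-03,  1.08215044e-06, -1.93529331e-03, -3.65708388e-04,
        7.49210909e-05,  2.05012580e-03, -1.32506247e-03]), 'tau': array([-1.84781607e-04, -5.63406944e+01,  1.22622807e+00, -1.93447387e+01,
        1.09674680e-02,  1.05470579e-02, -3.89561706e-06]), 'eef_pos': array([182.43121005, 623.22082773, 230.36717346]), 'tool_rot': array([-3.13966636e+00,  2.51432439e-05,  2.85674748e+00]), 'force': array([-0.2357569 ,  0.60521868, -0.63281903]), 'torque': array([0.01032426, 0.02167504, 0.01812544]), 'gripper_force': 0.0, 'width': 85.38832694127602}
side [[503.38240804966307, 0.0, 329.97048214221127], [0.0, 503.38240804966307, 243.98981142197908], [0.0, 0.0, 1.0]] [[-0.9781, -0.2079, -0.0109], [-0.0792, 0.4197, -0.9042], [0.1926, -0.8835, -0.427]] [551.2, 127.3, 1336.9]
top [[435.7438413649885, 0.0, 315.03279924948663], [0.0, 435.7438413649885, 237.37366327094995], [0.0, 0.0, 1.0]] [[-0.0239, -0.9995, 0.02], [-0.9976, 0.0225, -0.066], [0.0655, -0.0216, -0.9976]] [3.0, 550.4, 1472.0]
wrist [[371.64829954431775, 0.0, 324.16619908805467], [0.0, 371.64829954431775, 244.97731712920992], [0.0, 0.0, 1.0]] [[0.2815, 0.9596, -0.0022], [0.9176, -0.2685, 0.2932], [0.2808, -0.0846, -0.956]] [-648.5, -38.8, 379.8]
```

View pics/side0.png

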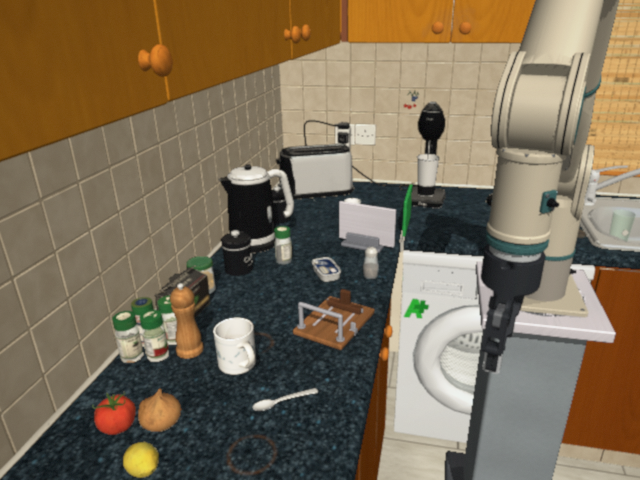

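View pics/top0.png

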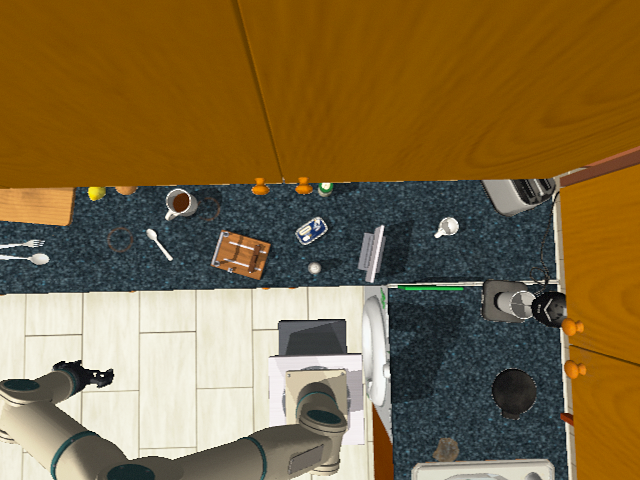

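Run:
```python
import cv2,pickle,numpy as np
d=pickle.load(open("d0.pkl","rb"))
def c(n,x,y,w=80,h=60):
    im=cv2.resize(d[n]["color"][y:y+h,x:x+w],(400,300),interpolation=cv2.INTER_CUBIC)
    for i in range(0,w,10):cv2.putText(im,str(x+i),(i*400//w,8),0,.3,(0,255,255));cv2.line(im,(i*400//w,10),(i*400//w,14),(0,255,255))
    for i in range(0,h,10):cv2.putText(im,str(y+i),(0,i*300//h+4),0,.3,(0,255,255))
    return im
m=np.vstack([np.hstack([c("top",202,224),c("side",290,285,90,68)]),np.hstack([c("top",335,222),c("side",328,192)])])
cv2.imwrite("pics/m1.png",m)
```

```text
(no output)
```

View pics/m1.png

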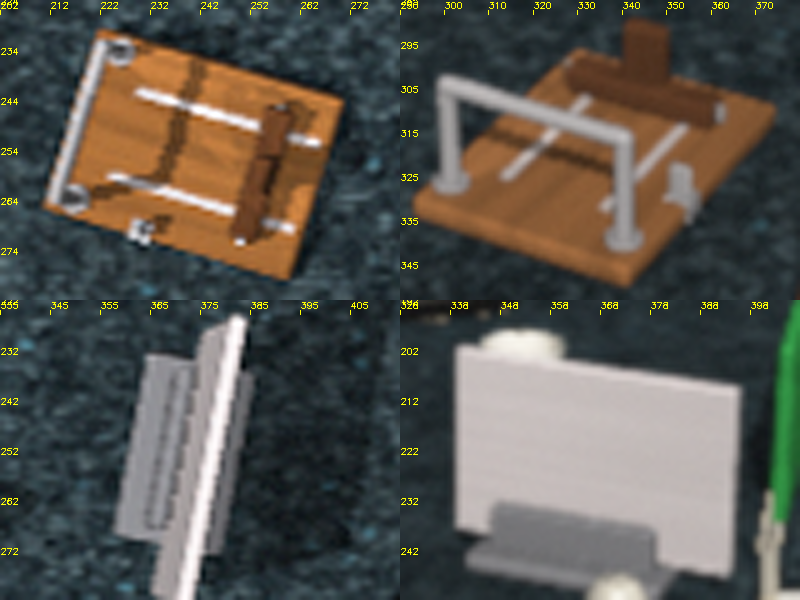

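```bash
cat > h.py <<'E'
import numpy as np,cv2,pickle
from scipy.optimize import least_squares
d=pickle.load(open("d0.pkl","rb"))
def proj(c,X):
    X=np.atleast_2d(X); return cv2.projectPoints(X.astype(float),cv2.Rodrigues(c["R"])[0],c["t"].astype(float),c["K"],None)[0][:,0]
def rz(a):return np.array([[np.cos(a),-np.sin(a),0],[np.sin(a),np.cos(a),0],[0,0,1]])
def W(p,L):return (rz(p[2])@np.atleast_2d(L).T).T+[p[0],p[1],0]
def tri(obs,dd=d,x0=(500,0,50)):  # obs {cam:(u,v)}
    r=least_squares(lambda X:np.hstack([proj(dd[n],X)[0]-uv for n,uv in obs.items()]),x0);return r.x,r.fun
def fit(obs,dd=d,x0=(500,150,1.5)):  # list (cam, local, uv)
    f=lambda p:np.hstack([proj(dd[n],W(p,L))[0]-uv for n,L,uv in obs]);r=least_squares(f,x0,loss='soft_l1');return r.x,f(r.x).reshape(-1,2)
E
python3 - <<'E'
from h import *
def T(px,py,x0=202,y0=224):return np.array([x0+(px+.5)/5-.5,y0+(py+.5)/5-.5])
def S(px,py):return np.array([290+(px-400+.5)*90/400-.5,285+(py+.5)*68/300-.5])
st=[("top",(100,-65,14),T(100,30)),("top",(100,65,14),T(45,207)),("top",(-75,-65,14),T(343,100)),("top",(-75,65,14),T(291,278)),
("top",(80,-52,78),T(100,42)),("top",(80,52,78),T(56,198)),
("side",(-75,65,14),S(775,105)),("side",(100,65,14),S(630,272)),("side",(100,-65,14),S(415,200)),("side",(-75,-65,14),S(580,48)),("side",(80,-52,76),S(447,83)),("side",(80,52,76),S(625,138))]
p,r=fit(st);print("stand",p,r.round(1).tolist())
R=rz(p[2])
for nm,z,u,v in(("marker",32,T(140,229),S(681,166)),("pointer",23,T(240,240),S(718,112)),("tab",65,T(270,150),S(647,23))):
    X,rr=tri({"top":u,"side":v},x0=(p[0],p[1],z));print(nm,X,"local",R.T@(X-[p[0],p[1],0]),rr.round(1))
    for n,uv in(("top",u),("side",v)):
        q=least_squares(lambda a:proj(d[n],W(p,(a[0],a[1],z)))[0]-uv,(0,0)).x;print("  ",n,q)
def S2(px,py):return T(px-400,py-300,328,192)
def T2(px,py):return T(px,py-300,335,222)
tb=[("side",(5,-92.5,137),S2(457,345)),("side",(5,92.5,137),S2(740,385)),("side",(5,92.5,12),S2(731,577)),("side",(5,-92.5,12),S2(455,528)),
("top",(0,-92.5,137),T2(239,317)),("top",(-37.5,-65,40),T2(252,375))][:5]
p,r=fit(tb,x0=(500,-150,1.5));print("tablet",p,r.round(1).tolist())
print("top ends",proj(d["top"],W(p,[(0,-92.5,137),(0,92.5,137)])))
E
```

```text
stand [495.17033821 234.51596687   1.26332825] [[-0.4, -0.9], [-0.6, 0.3], [0.2, -0.5], [-0.4, 0.6], [0.5, 0.6], [-0.1, -0.0], [1.0, -0.4], [-0.0, -0.5], [-0.9, -0.6], [-0.7, -0.5], [0.4, 0.5], [0.2, 0.2]]
marker [449.15516916 280.21893034  31.73737402] local [29.63330056 57.68902972 31.73737402] [-0.1 -0.3  0.2  0. ]
   top [29.11345126 58.62174334]
   side [30.18940302 57.41059342]
pointer [439.89897749 214.23817686  24.54217026] local [-36.05450034  46.54229355  24.54217026] [-0.  -0.2  0.2  0. ]
   top [-36.24137265  47.37998914]
   side [-38.02563342  45.10077163]
tab [489.66134986 187.42505947  60.3659102 ] local [-46.5497561  -9.0012621  60.3659102] [ 0.5  2.6 -2.  -0.1]
   top [-43.13211742 -16.75348883]
   side [-41.47644824  -0.8549982 ]
tablet [ 488.10721972 -204.81714435    1.37745803] [[-0.2, 0.8], [0.1, 0.7], [0.1, -0.3], [0.4, 0.4], [0.4, -0.6]]
top ends [[382.8314736  224.36688566]
 [373.50461321 282.30042623]]
```

The side view shows the stand at about (335,320) and the docked tablet's aluminium back at about (367,225). In the top view the stand is at about (241,254). The marker is at stand x≈29.6 and the stop at x≈-38. Next I move above the tab.

Call:
drive_tool --motion '[{"fingers":1,"linear":[-0.027,-0.0217,0],"twist":0.023},{"fingers":1,"linear":[-0.027,-0.0217,0],"twist":0},{"fingers":1,"linear":[-0.027,-0.0217,0],"twist":0},{"fingers":1,"linear":[-0.027,-0.0217,0],"twist":0},{"fingers":1,"linear":[-0.027,-0.0217,0],"twist":0}]'

```text
clock: 0.57
eef_pos: [279.6, 478.3, 231.0]
tool_rot: [-3.141, 0.0, 2.834]
force: [0.0, -0.4, -0.2]
width: 85.0
gripper_force: 0.0
```

Call:
drive_tool --motion '[{"fingers":1,"linear":[-0.027,-0.0217,0],"twist":0},{"fingers":1,"linear":[-0.027,-0.0217,0],"twist":0},{"fingers":1,"linear":[-0.027,-0.0217,0],"twist":0},{"fingers":1,"linear":[-0.027,-0.0217,0],"twist":0},{"fingers":1,"linear":[-0.027,-0.0217,0],"twist":0}]'

```text
clock: 0.98
eef_pos: [375.4, 334.1, 231.2]
tool_rot: [-3.141, -0.0, 2.834]
force: [1.0, 0.7, 0.2]
width: 85.5
gripper_force: 0.0
```

Call:
drive_tool --motion '[{"fingers":1,"linear":[-0.027,-0.0217,0],"twist":0},{"fingers":1,"linear":[-0.027,-0.0217,0],"twist":0},{"fingers":1,"linear":[-0.027,-0.0217,0],"twist":0},{"fingers":1,"linear":[-0.01,-0.01,0],"twist":0},{"fingers":1,"linear":[0,0,0],"twist":0}]'

```text
clock: 1.4
eef_pos: [440.9, 232.0, 231.3]
tool_rot: [-3.14, 0.001, 2.826]
force: [-0.3, -0.7, 0.6]
width: 85.6
gripper_force: 0.0
```

Call:
drive_tool --motion '[{"fingers":1,"linear":[-0.017,-0.007,0],"twist":0},{"fingers":1,"linear":[-0.017,-0.007,0.02],"twist":0},{"fingers":1,"linear":[-0.017,-0.007,0.02],"twist":0},{"fingers":1,"linear":[0,0,0.02],"twist":0},{"fingers":1,"linear":[0,0,0],"twist":0}]'

```text
clock: 1.82
eef_pos: [478.8, 200.3, 168.1]
tool_rot: [-3.137, -0.005, 2.833]
force: [-1.4, -0.1, -0.2]
width: 85.4
gripper_force: 0.0
```

Run:
```python
from cell import monitor, cams
import cv2,pickle
s=monitor.read_state();print(s["eef_pos"],s["tool_rot"])
w=cams.get_image("wrist");pickle.dump(w,open("w1.pkl","wb"));cv2.imwrite("pics/w1.png",w["color"])
```

```text
[478.81687201 200.32112955 168.05353662] [-3.13724513 -0.0052294   2.83313881]
```

View pics/w1.png

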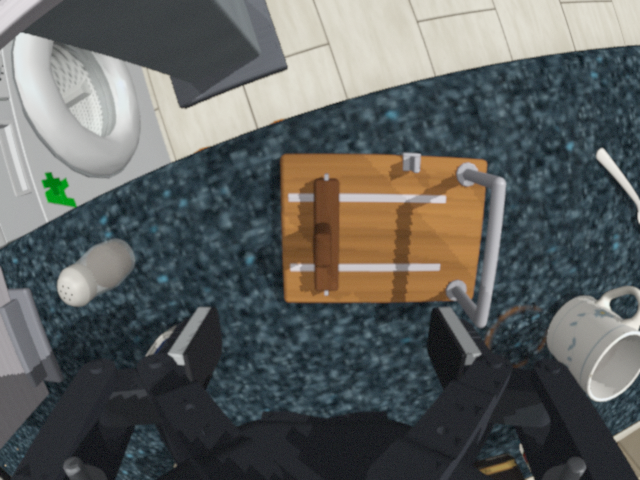

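The wrist view shows the pointers at (326,177) and (326,292), the marker fin at about (413,158), the foot corners at (282,155), (487,160), (486,301) and (285,302), and the tab top at about (322,230).

```bash
cat >> h.py <<'E'
def fish(c,X):
    P=c["R"]@np.asarray(X,float)+c["t"];th=np.arctan2(np.hypot(P[0],P[1]),P[2]);k=c["K"][0,0]*th/np.hypot(P[0],P[1])
    return np.array([k*P[0]+c["K"][0,2],k*P[1]+c["K"][1,2]])
def onplane(c,uv,z,x0=(480,200)):
    a=least_squares(lambda a:fish(c,(a[0],a[1],z))-uv,x0).x;return np.array([a[0],a[1],z])
E
python3 - <<'E'
from h import *
w=pickle.load(open("w1.pkl","rb"))
c=[((-75,65,14),(281.5,154.5)),((100,65,14),(487.5,160)),((100,-65,14),(486.5,302)),((-75,-65,14),(285,302.5)),((80,52,76),(501,184)),((80,-52,76),(483,321))]
f=lambda p:np.hstack([fish(w,W(p,L)[0])-uv for L,uv in c])
r=least_squares(f,(495,234,1.26),loss='soft_l1');p=r.x;print(p,f(p).round(1))
for n,uv,z in(("ptr+",(326,177),23),("ptr-",(326,292),23),("fin top",(413,155),32),("fin base",(413,163),14),("tabtop",(323,231),65)):
    X=onplane(w,uv,z);print(n,X,rz(p[2]).T@(X-[p[0],p[1],0]))
im=cv2.resize(w["color"][145:195,300:440],(784,280),interpolation=cv2.INTER_CUBIC)
im2=cv2.resize(w["color"][210:310,290:360],(392,280*2),interpolation=cv2.INTER_CUBIC)[:300]
cv2.imwrite("pics/w1c.png",np.vstack([im,np.pad(im2,((0,0),(0,392),(0,0)))]))
E
```

```text
[496.57497527 236.48960363   1.26181432] [  0.   -0.2   3.2   0.  -11.4  -0.8   0.9   1.3  -0.2   0.   -0.6  -0.1]
ptr+ [439.40111283 213.192233    23.        ] [-39.58003455  47.38184135  23.        ]
ptr- [531.44784854 183.94495918  23.        ] [-39.45186326 -49.19966906  23.        ]
fin top [441.40526412 281.72982177  32.        ] [26.32130287 66.31412656 32.        ]
fin base [449.76387615 283.75215538  14.        ] [30.78962811 58.9663175  14.        ]
tabtop [469.66856573 201.41556326  65.        ] [-41.59500428  14.9665895   65.        ]
```

View pics/w1c.png

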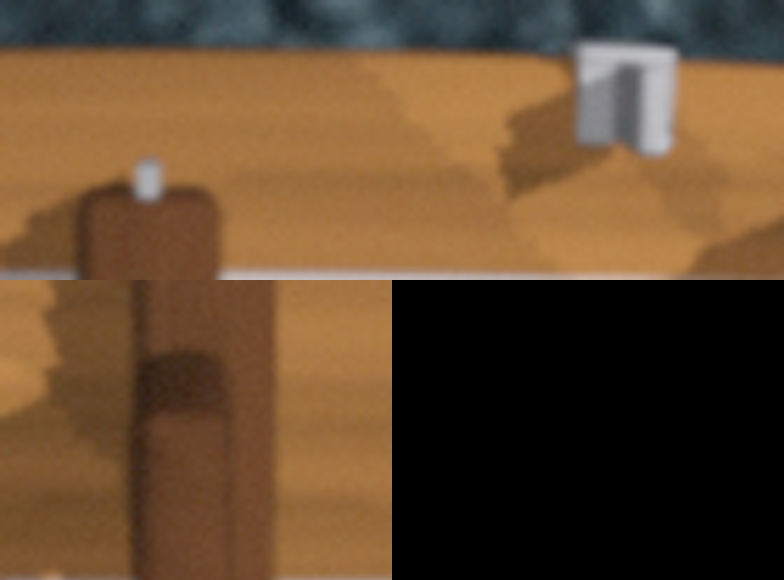

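Call:
drive_tool --motion '[{"fingers":1,"linear":[-0.0057,0,0.03],"twist":0},{"fingers":1,"linear":[0,0,0.03],"twist":0},{"fingers":1,"linear":[0,0,0.03],"twist":0},{"fingers":1,"linear":[0,0,0.03],"twist":0},{"fingers":1,"linear":[0,0,0.012],"twist":0}]'

```text
clock: 2.28
eef_pos: [484.6, 200.7, 37.3]
tool_rot: [-3.14, -0.003, 2.836]
force: [-0.7, -0.1, 0.2]
width: 85.2
gripper_force: 0.0
```

Call:
drive_tool --motion '[{"fingers":0.4,"linear":[0,0,0],"twist":0},{"fingers":0,"linear":[0,0,0],"twist":0},{"fingers":0,"linear":[0,0,0],"twist":0},{"fingers":0,"linear":[0,0,0],"twist":0},{"fingers":0,"linear":[0,0,0],"twist":0}]'

```text
clock: 2.7
eef_pos: [487.4, 200.0, 40.8]
tool_rot: [3.14, 0.002, 2.834]
force: [-0.4, 0.4, -0.0]
width: 25.7
gripper_force: 0.0
```

Call:
drive_tool --motion '[{"fingers":0,"linear":[0,0,0],"twist":0},{"fingers":0,"linear":[0,0,0],"twist":0},{"fingers":0,"linear":[0,0,0],"twist":0}]'

```text
clock: 2.95
eef_pos: [486.7, 198.7, 40.6]
tool_rot: [-3.141, 0.001, 2.833]
force: [-0.5, -2.6, 8.4]
width: 12.1
gripper_force: 59.3
```

Call:
drive_tool --motion '[{"fingers":0,"linear":[0,0.008,0],"twist":0},{"fingers":0,"linear":[0,0.012,0],"twist":0},{"fingers":0,"linear":[0,0.015,0],"twist":0},{"fingers":0,"linear":[0,0.015,0],"twist":0},{"fingers":0,"linear":[0,0.01,0],"twist":0}]'

```text
clock: 3.37
eef_pos: [504.9, 255.7, 40.5]
tool_rot: [-3.14, 0.0, 2.833]
force: [-1.3, -5.7, 9.1]
width: 11.9
gripper_force: 59.5
```

Call:
drive_tool --motion '[{"fingers":0,"linear":[0,0.007,0],"twist":0},{"fingers":0,"linear":[0,0,0],"twist":0},{"fingers":0,"linear":[0,0,0],"twist":0}]'

```text
clock: 3.62
eef_pos: [507.5, 263.8, 40.5]
tool_rot: [3.14, 0.001, 2.834]
force: [-0.1, 0.5, 5.6]
width: 12.0
gripper_force: 59.0
```

Run:
```python
from cell import monitor, cams
import cv2,pickle,numpy as np
s=monitor.read_state();print(s["eef_pos"],s["tool_rot"])
w={n:cams.get_image(n) for n in("wrist","top","side")};pickle.dump(w,open("d2.pkl","wb"))
a=cv2.resize(w["wrist"]["color"],(533,400));
t=cv2.resize(w["top"]["color"][224:284,202:282],(267,200),interpolation=cv2.INTER_CUBIC)
q=cv2.resize(w["side"]["color"][285:353,290:380],(267,200),interpolation=cv2.INTER_CUBIC)
cv2.imwrite("pics/m2.png",np.hstack([a,np.vstack([t,q])]))
```

```text
[507.50207578 263.84623868  40.54609694] [3.14006999e+00 1.33880255e-03 2.83384341e+00]
```

View pics/m2.png

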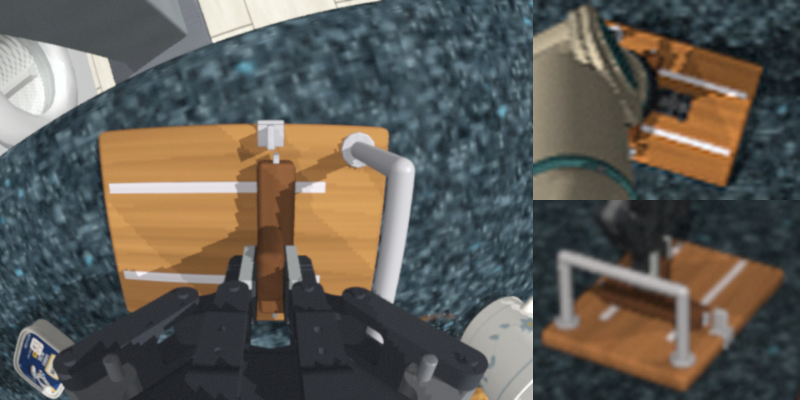

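Composite: in the wrist view (scaled by 0.833) the marker fin is at (270,135) and the pointer at (276,158), so they are almost level. I'll get this numerically.

Run:
```python
from h import *
w=pickle.load(open("d2.pkl","rb"))["wrist"]
im=w["color"].astype(int)[142:204,302:350]
sat=im.max(2)-im.min(2);v=im.max(2)
for r in range(0,62):
    row=''.join('#' if (sat[r,c]<35 and v[r,c]>150) else '+' if (sat[r,c]<30 and v[r,c]>90) else '.' for c in range(48));
    if '#' in row or '+' in row: print(142+r,row)
c=[((-75,65,14),(100/.8328,131/.8333)),((100,65,14),(388/.8328,127/.8333))]
```

```text
142 .+++++++++++.............++++++++...............
143 +++++++++++++++++++++++++++++++++++++...........
144 .++++++++############################++.........
145 +++++++################################+........
146 .++++++################################+........
147 .++++++################################+........
148 ++++..+################################+........
149 .......################################.........
150 .......################################.........
151 .......################################.........
152 .......################################.........
153 .......################################.........
154 .......################################.........
155 .......################################.........
156 .......################################.........
157 .......################################.........
158 .......################################.........
159 .......################################.........
160 .......################################.........
161 .......################################.........
162 .......#############################
[... 902 characters left out ...]
...........
184 ...........................+#####...............
185 ..........................#######...............
186 ..........................#######...............
187 ..........................#######...............
188 ..........................#######...............
189 ..........................#######...............
190 ..........................#######...............
191 ..........................########..............
192 ..........................########..............
193 .........................+########..............
194 .........................+########..............
195 ..........................#######+..............
196 ...........................######...............
```

Run:
```python
from h import *
w=pickle.load(open("d2.pkl","rb"))["wrist"]
R=rz(1.263)
L=lambda uv,z:R.T@(onplane(w,uv,z,(480,260))-[496,235.5,0])
for n,uv,z in(("fin",(324.3,178),32),("plate",(324.5,160),16),("ptr",(331.3,190),23)):print(n,L(uv,z))
```

```text
fin [30.17519258 53.6161918  32.        ]
plate [30.29019788 59.87128644 16.        ]
ptr [33.22300488 47.27957518 23.        ]
```

Call:
drive_tool --motion '[{"fingers":0,"linear":[0,-0.003,0],"twist":0},{"fingers":0,"linear":[0,0,0],"twist":0},{"fingers":0,"linear":[0,0,0],"twist":0},{"fingers":0,"linear":[0,0,0],"twist":0}]'

```text
clock: 4.1
eef_pos: [507.1, 262.3, 40.6]
tool_rot: [3.138, 0.002, 2.834]
force: [1.0, 3.6, 7.0]
width: 11.6
gripper_force: 59.4
```

```bash
cat > lev.py <<'E'
from h import *
from cell import cams,monitor
w=cams.get_image("wrist");s=monitor.read_state();print(s["eef_pos"].round(1))
R=rz(1.263);P=lambda x,y,z:R@[x,y,z]+[496,235.5,0]
im=w["color"].astype(int);m=((im.max(2)-im.min(2)<35)&(im.max(2)>150)).astype(np.uint8)
n,lab,st,ce=cv2.connectedComponentsWithStats(m[135:215,295:360],connectivity=4)
for i in range(1,n):
    if st[i,4]>15:print(st[i],ce[i]+[295,135],(R.T@(onplane(w,ce[i]+[295,135],23)-[496,235.5,0])).round(1))
cv2.imwrite("pics/lev.png",w["color"])
E
python3 lev.py
```

```text
[507.1 262.3  40.6]
[  17    9   33   36 1019] [328.15897939 159.93817468] [30.2 60.4 23. ]
[33 49  8 13 92] [331.19565217 189.95652174] [31.6 47.3 23. ]
```

Call:
drive_tool --motion '[{"fingers":0,"linear":[0,-0.002,0],"twist":0},{"fingers":0,"linear":[0,0,0],"twist":0},{"fingers":0,"linear":[0,0,0],"twist":0},{"fingers":0,"linear":[0,0,0],"twist":0},{"fingers":0.4,"linear":[0,0,0],"twist":0}]'

```text
clock: 4.57
eef_pos: [505.5, 259.0, 39.8]
tool_rot: [3.141, 0.0, 2.834]
force: [0.1, -0.4, 0.7]
width: 22.5
gripper_force: 0.0
```

Call:
drive_tool --motion '[{"fingers":0.4,"linear":[0,0,0],"twist":0},{"fingers":0.4,"linear":[0,0,0],"twist":0},{"fingers":0.4,"linear":[0,0,-0.02],"twist":0},{"fingers":0.4,"linear":[0,0,-0.04],"twist":0},{"fingers":0.4,"linear":[0,0,-0.04],"twist":0}]'

```text
clock: 4.98
eef_pos: [503.6, 256.8, 138.6]
tool_rot: [-3.137, -0.004, 2.833]
force: [1.1, 0.3, 0.8]
width: 33.9
gripper_force: 0.0
```

Call:
drive_tool --motion '[{"fingers":1,"linear":[0,0,-0.04],"twist":0},{"fingers":1,"linear":[0,0,-0.02],"twist":0},{"fingers":1,"linear":[0,0,0],"twist":0}]'

```text
clock: 5.23
eef_pos: [507.9, 259.1, 204.1]
tool_rot: [3.136, 0.006, 2.833]
force: [0.1, 0.2, -0.1]
width: 69.4
gripper_force: 0.0
```

```bash
python3 lev.py
```

```text
[506.5 258.4 201.5]
[ 26   2  16  16 185] [329.98918919 143.48108108] [31.7 60.6 23. ]
[31 21  5  6 21] [327.76190476 158.61904762] [29.8 47.4 23. ]
[ 0 39 10  8 72] [299.05555556 177.73611111] [ 4.7 30.7 23. ]
[52 39 13  8 86] [353.84883721 177.93023256] [52.6 30.5 23. ]
```

Run:
```python
import cv2
im=cv2.imread("pics/lev.png").astype(int)[134:166,314:344]
for r in im.max(2)*((im.max(2)-im.min(2))<40)//10: print(' '.join(f'{v:2d}' if v>7 else ' .' for v in r))
```

```text
8  8  8  8  8  8  9  8  8  .  .  .  .  .  .  .  .  8  8  8  .  .  .  .  .  .  .  .  .  .
 .  8  8  8  8  8  8  9  8  8  .  .  .  .  8  9  9  9  9  9  9  .  .  .  .  .  .  .  .  .
 .  .  .  .  8  9  9 11 12 12 12 12 12 13 13 14 14 14 14 13 13 12  9  .  .  .  .  .  .  .
 .  .  .  .  8  9 11 14 16 16 16 16 16 17 17 17 17 17 17 17 17 16 13  .  .  .  .  .  .  .
10 10  9  8  9  9 11 15 17 17 17 17 17 17 17 17 18 18 18 18 18 17 14 11  .  .  . 10 10 10
 .  .  .  .  .  . 13 16 18 18 18 17 17 18 18 19 19 18 18 18 18 17 16  .  .  .  .  .  .  .
 .  .  .  .  .  . 14 16 18 18 18 17 16 18 19 19 20 19 19 19 19 18 17  .  .  .  .  .  .  .
 .  .  .  .  .  . 14 16 18 18 17 15 15 17 19 19 19 19 19 19 19 18 18  .  .  .  .  .  .  .
 .  .  .  .  .  .  . 15 16 16 14 13 14 17 19 19 19 19 18 18 19 18 18  .  .  .  .  .  .  .
 .  .  .  .  .  .  . 13 14 14 14 13 14 17 18 19 19 18 18 18 19 18 18  .  .  .  .  .  .  .
 .  .  .  .  .  . 13 13 14 14 14 13 14 17 19 19 19 18 18 18 18 18 18  .  .  .  .  .  .  .
 .  .  .  .  .  . 13 13 14 14 14 13 14 17 19 19 19 18 18 18 18 18 18  .  .  .  .  .  .  .
 .  .  .  .  .  . 13 
[... 1078 characters left out ...]
.  .  .  .  .  . 16 18 18 18  .  .  .  .  .  .  .  .  .  .  .  .  .  .
 .  .  .  .  .  .  .  .  .  .  .  . 15 18 18 18 16  .  .  .  .  .  .  .  .  .  .  .  .  .
 .  .  .  .  .  .  .  .  .  .  . 11 14 17 18 17 15  .  .  .  .  .  .  .  .  .  .  .  .  .
 .  .  .  .  .  .  .  .  .  .  .  . 12 16 16 16 13  .  .  .  .  .  .  .  .  .  .  .  .  .
 .  .  .  .  .  .  .  .  .  .  .  .  . 13 13  .  .  .  .  .  .  .  .  .  .  .  .  .  .  .
 .  .  .  .  .  .  .  .  .  .  .  .  .  .  .  .  .  .  .  .  .  .  .  .  .  .  .  .  .  .
 .  .  .  .  .  .  .  .  .  .  .  .  .  .  .  .  .  .  .  .  .  .  .  .  .  .  .  .  .  .
 .  .  .  .  .  .  .  .  .  .  .  .  .  .  .  .  .  .  .  .  .  .  .  .  .  .  .  .  .  .
```

Call:
drive_tool --motion '[{"fingers":1,"linear":[-0.0044,-0.016,-0.015],"twist":0},{"fingers":1,"linear":[-0.0088,-0.032,-0.01],"twist":0},{"fingers":1,"linear":[-0.0088,-0.032,-0.005],"twist":0},{"fingers":1,"linear":[-0.0088,-0.032,0],"twist":0},{"fingers":1,"linear":[-0.0088,-0.032,0],"twist":0}]'

```text
clock: 5.7
eef_pos: [497.9, 107.2, 227.8]
tool_rot: [-3.139, -0.003, 2.834]
force: [-0.3, -0.3, 0.1]
width: 85.3
gripper_force: 0.0
```

Call:
drive_tool --motion '[{"fingers":1,"linear":[-0.0088,-0.032,0],"twist":0},{"fingers":1,"linear":[-0.0088,-0.032,0],"twist":0},{"fingers":1,"linear":[-0.0088,-0.032,0],"twist":0},{"fingers":1,"linear":[-0.0088,-0.032,0],"twist":0},{"fingers":1,"linear":[-0.0088,-0.032,0],"twist":0}]'

```text
clock: 6.12
eef_pos: [490.9, -58.4, 227.5]
tool_rot: [-3.14, -0.004, 2.833]
force: [0.3, -0.2, -0.4]
width: 85.2
gripper_force: 0.0
```

Call:
drive_tool --motion '[{"fingers":1,"linear":[-0.0088,-0.032,0],"twist":0},{"fingers":1,"linear":[-0.0088,-0.032,0],"twist":0},{"fingers":1,"linear":[-0.0088,-0.032,0],"twist":0},{"fingers":1,"linear":[-0.0044,-0.016,0],"twist":-0.05},{"fingers":1,"linear":[0,0,0],"twist":-0.064}]'

```text
clock: 6.53
eef_pos: [485.8, -178.2, 227.4]
tool_rot: [-3.139, -0.004, 2.942]
force: [0.0, -0.5, -0.1]
width: 85.6
gripper_force: 0.0
```

Run:
```python
from cell import monitor, cams
import cv2,pickle
s=monitor.read_state();print(s["eef_pos"],s["tool_rot"],s["qpos"].round(2))
w=cams.get_image("wrist");pickle.dump(w,open("w3.pkl","wb"));cv2.imwrite("pics/w3.png",w["color"])
```

```text
[ 485.75459803 -178.1689584   227.38642156] [-3.1385072  -0.00368187  2.94231332] [ 0.23  0.45  0.1   1.89 -0.05  0.81  1.72]
```

View pics/w3.png

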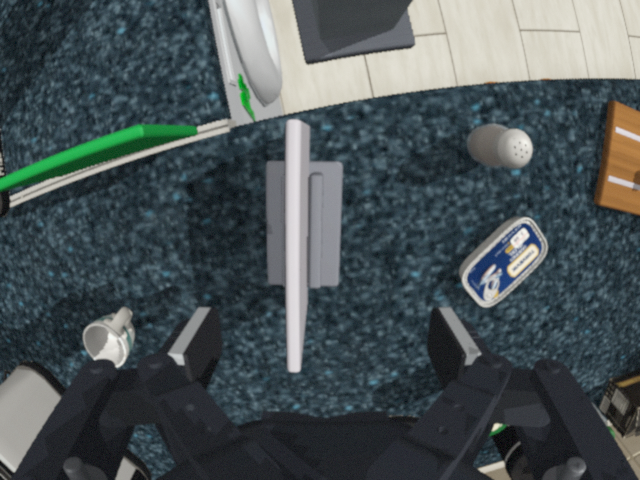

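The wrist view shows the tablet's upper edge running from about (293,121) to (294.5,371). The dock base spans (266..342, 161..288).

Run:
```python
from h import *
w=pickle.load(open("w3.pkl","rb"))
a=onplane(w,(292.8,121),137,(480,-200));b=onplane(w,(294.8,371),137,(480,-200))
m=(a+b)/2;print(a,b,m,np.linalg.norm(a-b),"yaw of tool",np.arctan2(*(a-b)[[1,0]]))
yw=2.942;e=m-[485.75,-178.17,0];print("tool dx,dy",e[0]*np.cos(yw)+e[1]*np.sin(yw),e[0]*np.sin(yw)-e[1]*np.cos(yw))
```

```text
[ 400.5704476  -181.55495129  137.        ] [ 577.22263411 -220.50127912  137.        ] [ 488.89654086 -201.0281152   137.        ] 180.8944760086365 yaw of tool 2.924595060952582
tool dx,dy -7.616154423076191 -21.78045779758668
```

Call:
drive_tool --motion '[{"fingers":1,"linear":[-0.0075,-0.023,0],"twist":0},{"fingers":1,"linear":[0,0,0.03],"twist":0},{"fingers":1,"linear":[0,0,0.035],"twist":0},{"fingers":1,"linear":[0,0,0.035],"twist":0},{"fingers":1,"linear":[0,0,0.027],"twist":0}]'

```text
clock: 7.0
eef_pos: [488.9, -195.3, 98.8]
tool_rot: [3.141, -0.005, 2.947]
force: [-0.6, 0.5, 0.6]
width: 85.2
gripper_force: 0.0
```

Call:
drive_tool --motion '[{"fingers":0.5,"linear":[0,0,0],"twist":0},{"fingers":0.35,"linear":[0,0,0],"twist":0},{"fingers":0.35,"linear":[0,0,0],"twist":0}]'

```text
clock: 7.25
eef_pos: [491.5, -196.6, 102.8]
tool_rot: [-3.142, 0.0, 2.948]
force: [-0.1, 0.1, 0.6]
width: 51.6
gripper_force: 0.0
```

Run:
```python
from cell import monitor, cams
import cv2,pickle
s=monitor.read_state();print(s["eef_pos"],s["tool_rot"],s["width"])
w=cams.get_image("wrist");cv2.imwrite("pics/w4.png",w["color"][100:])
```

```text
[ 491.48714168 -196.57638736  102.83598489] [-3.14154529e+00  2.18304984e-04  2.94765196e+00] 51.576206272772474
```

View pics/w4.png

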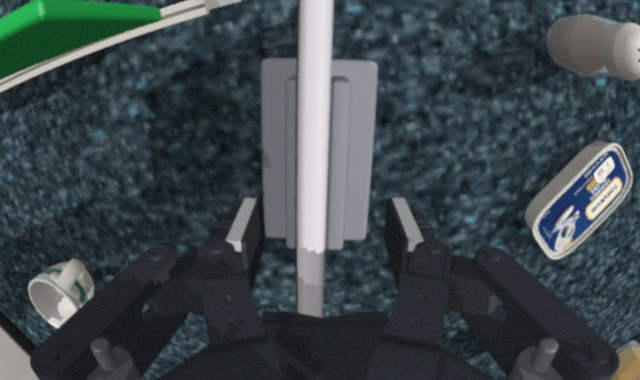

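The tablet's edge is at column ~313 and the fingers' midpoint at ~325, so the tool is about 4.5 mm too far +y. I'll correct that, then close and lift.

Call:
drive_tool --motion '[{"fingers":0.35,"linear":[0,-0.0045,0],"twist":0.01},{"fingers":0.35,"linear":[0,0,0],"twist":0},{"fingers":0.25,"linear":[0,0,0],"twist":0},{"fingers":0.2,"linear":[0,0,0],"twist":0},{"fingers":0,"linear":[0,0,0],"twist":0}]'

```text
clock: 7.72
eef_pos: [490.7, -201.3, 103.0]
tool_rot: [-3.141, 0.001, 2.937]
force: [0.2, 0.1, -0.0]
width: 8.9
gripper_force: 59.3
```

Call:
drive_tool --motion '[{"fingers":0,"linear":[0,0,0],"twist":0},{"fingers":0,"linear":[0,0,0],"twist":0},{"fingers":0,"linear":[0,0,0],"twist":0},{"fingers":0,"linear":[0,0,0],"twist":0}]'

```text
clock: 8.05
eef_pos: [490.7, -201.3, 103.0]
tool_rot: [-3.141, 0.001, 2.938]
force: [-1.0, -0.2, 5.9]
width: 9.1
gripper_force: 60.3
```

Call:
drive_tool --motion '[{"fingers":0,"linear":[0,0,-0.008],"twist":0},{"fingers":0,"linear":[0,0,-0.015],"twist":0},{"fingers":0,"linear":[0,0,-0.02],"twist":0},{"fingers":0,"linear":[0,0,-0.025],"twist":0},{"fingers":0,"linear":[0,0,-0.025],"twist":0}]'

```text
clock: 8.47
eef_pos: [489.0, -200.5, 195.6]
tool_rot: [3.141, -0.003, 2.938]
force: [0.5, -0.1, -3.9]
width: 9.5
gripper_force: 58.7
```

Call:
drive_tool --motion '[{"fingers":0,"linear":[0,0,-0.022],"twist":0},{"fingers":0,"linear":[0,0,-0.015],"twist":0},{"fingers":0,"linear":[0.002,0.01,0],"twist":0},{"fingers":0,"linear":[0.004,0.02,0],"twist":0},{"fingers":0,"linear":[0.005,0.03,0],"twist":0}]'

```text
clock: 8.88
eef_pos: [490.2, -141.3, 231.4]
tool_rot: [-3.14, -0.002, 2.933]
force: [-0.1, 0.3, -4.9]
width: 9.4
gripper_force: 58.8
```

Call:
drive_tool --motion '[{"fingers":0,"linear":[0.005,0.032,0],"twist":0},{"fingers":0,"linear":[0.005,0.032,0],"twist":0},{"fingers":0,"linear":[0.005,0.032,0],"twist":0},{"fingers":0,"linear":[0.005,0.032,0],"twist":0},{"fingers":0,"linear":[0.005,0.032,0],"twist":0}]'

```text
clock: 9.3
eef_pos: [497.7, 24.1, 230.9]
tool_rot: [-3.141, -0.003, 2.939]
force: [1.3, 0.0, -3.8]
width: 9.1
gripper_force: 58.8
```

Call:
drive_tool --motion '[{"fingers":0,"linear":[0.005,0.032,0],"twist":0},{"fingers":0,"linear":[0.005,0.032,0],"twist":0},{"fingers":0,"linear":[0.005,0.032,0],"twist":0},{"fingers":0,"linear":[0.005,0.032,0],"twist":0},{"fingers":0,"linear":[0.005,0.032,0],"twist":0}]'

```text
clock: 9.72
eef_pos: [505.3, 185.4, 230.7]
tool_rot: [-3.14, -0.003, 2.939]
force: [1.3, -1.3, -4.4]
width: 9.0
gripper_force: 58.8
```

Call:
drive_tool --motion '[{"fingers":0,"linear":[0.005,0.025,0],"twist":0.02},{"fingers":0,"linear":[0.002,0.015,0],"twist":0.04},{"fingers":0,"linear":[0,0.005,0],"twist":0.04},{"fingers":0,"linear":[0,0,0],"twist":0},{"fingers":0,"linear":[0,0,0],"twist":0}]'

```text
clock: 10.13
eef_pos: [508.8, 228.8, 230.9]
tool_rot: [-3.139, -0.002, 2.84]
force: [0.1, -0.7, -3.9]
width: 9.3
gripper_force: 58.9
```

Call:
drive_tool --motion '[{"fingers":0,"linear":[0.003,0.01,0],"twist":0.006},{"fingers":0,"linear":[0.003,0.014,0],"twist":0},{"fingers":0,"linear":[0.003,0.014,0.01],"twist":0},{"fingers":0,"linear":[0.0025,0.0085,0.02],"twist":0},{"fingers":0,"linear":[0,0,0.01],"twist":0}]'

```text
clock: 10.55
eef_pos: [512.1, 280.8, 190.1]
tool_rot: [3.14, -0.002, 2.836]
force: [-1.5, 0.5, -4.9]
width: 9.1
gripper_force: 58.9
```

Call:
drive_tool --motion '[{"fingers":0,"linear":[0,0,0],"twist":0},{"fingers":0,"linear":[0,0,0],"twist":0}]'

```text
clock: 10.72
eef_pos: [512.9, 275.9, 191.2]
tool_rot: [-3.139, -0.002, 2.832]
force: [-0.8, -0.3, -4.4]
width: 9.2
gripper_force: 58.8
```

Run:
```python
from cell import monitor, cams
import cv2,pickle,numpy as np
s=monitor.read_state();print(s["eef_pos"],s["tool_rot"],s["width"])
w=cams.get_image("wrist")["color"]
q=cams.get_image("side")["color"][230:360,270:400]
cv2.imwrite("pics/w5.png",np.hstack([cv2.resize(w,(400,300)),cv2.resize(q,(300,300),interpolation=cv2.INTER_CUBIC)]))
```

```text
[512.87646429 275.89868848 191.24750584] [-3.13912799e+00 -1.50286035e-03  2.83176949e+00] 9.156229665715518
```

View pics/w5.png

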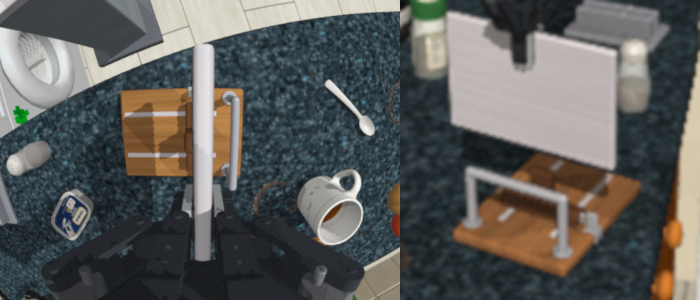

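The side view shows the tablet hanging level above the foot, behind the stop. The wrist view shows it lined up with the stand, so I descend.

Call:
drive_tool --motion '[{"fingers":0,"linear":[0,0.001,0.015],"twist":0},{"fingers":0,"linear":[0,0,0.02],"twist":0},{"fingers":0,"linear":[0,0,0.018],"twist":0},{"fingers":0,"linear":[0,0,0.01],"twist":0},{"fingers":0,"linear":[0,0,0],"twist":0}]'

```text
clock: 11.23
eef_pos: [512.9, 276.4, 127.9]
tool_rot: [-3.139, -0.002, 2.831]
force: [-1.0, -0.3, -4.1]
width: 9.2
gripper_force: 58.9
```

Call:
drive_tool --motion '[{"fingers":0,"linear":[0,0,0.006],"twist":0},{"fingers":0,"linear":[0,0,0.004],"twist":0},{"fingers":0,"linear":[0,0,0.004],"twist":0},{"fingers":0,"linear":[0,0,0],"twist":0}]'

```text
clock: 11.57
eef_pos: [513.7, 277.5, 115.1]
tool_rot: [-3.141, -0.0, 2.832]
force: [-0.9, 0.0, -5.0]
width: 9.3
gripper_force: 58.8
```

Call:
drive_tool --motion '[{"fingers":0,"linear":[0,0,0.004],"twist":0},{"fingers":0,"linear":[0,0,0.003],"twist":0},{"fingers":0,"linear":[0,0,0],"twist":0},{"fingers":0,"linear":[0,0,0],"twist":0}]'

```text
clock: 11.9
eef_pos: [513.7, 277.5, 108.2]
tool_rot: [-3.141, -0.0, 2.832]
force: [-0.4, 0.4, -4.5]
width: 9.3
gripper_force: 58.9
```

Call:
drive_tool --motion '[{"fingers":0,"linear":[0,0,0.001],"twist":0},{"fingers":0,"linear":[0,0,0.001],"twist":0},{"fingers":0,"linear":[0,0,0],"twist":0}]'

```text
clock: 12.15
eef_pos: [513.7, 277.5, 106.2]
tool_rot: [-3.141, -0.0, 2.832]
force: [0.0, 0.0, -4.4]
width: 9.2
gripper_force: 58.9
```

Call:
drive_tool --motion '[{"fingers":0,"linear":[0,0,0.001],"twist":0},{"fingers":0,"linear":[0,0,0.001],"twist":0},{"fingers":0,"linear":[0,0,0],"twist":0}]'

```text
clock: 12.4
eef_pos: [513.9, 277.7, 105.0]
tool_rot: [3.141, 0.0, 2.832]
force: [-1.3, -0.3, 3.2]
width: 9.1
gripper_force: 60.0
```

Call:
drive_tool --motion '[{"fingers":0,"linear":[0,0,0.001],"twist":0},{"fingers":0,"linear":[0,0,0],"twist":0}]'

```text
clock: 12.57
eef_pos: [514.0, 277.8, 105.0]
tool_rot: [3.141, 0.0, 2.832]
force: [-3.4, -0.1, 10.7]
width: 9.4
gripper_force: 61.3
```

Call:
drive_tool --motion '[{"fingers":0,"linear":[0,-0.001,-0.001],"twist":0},{"fingers":0,"linear":[0,-0.001,0],"twist":0},{"fingers":0,"linear":[0,0,0],"twist":0}]'

```text
clock: 12.82
eef_pos: [513.8, 276.8, 105.0]
tool_rot: [3.139, 0.001, 2.832]
force: [-0.7, 3.2, 4.1]
width: 9.2
gripper_force: 60.3
```

Call:
drive_tool --motion '[{"fingers":0.3,"linear":[0,0,0],"twist":0},{"fingers":0.3,"linear":[0,0,0],"twist":0},{"fingers":0.3,"linear":[0,0,0],"twist":0},{"fingers":0.3,"linear":[0,0,0],"twist":0}]'

```text
clock: 13.15
eef_pos: [513.2, 275.1, 104.0]
tool_rot: [-3.141, -0.0, 2.831]
force: [-0.2, 0.4, -0.0]
width: 25.7
gripper_force: 0.0
```

Released and standing on the foot. Next I tip it back in steps.

Call:
drive_tool --motion '[{"fingers":0.3,"linear":[0,0.003,0],"twist":0},{"fingers":0.3,"linear":[0,0.003,0],"twist":0},{"fingers":0.3,"linear":[0,0.003,0],"twist":0},{"fingers":0.3,"linear":[0,0.003,0],"twist":0},{"fingers":0.3,"linear":[0,0.002,0],"twist":0}]'

```text
clock: 13.57
eef_pos: [517.5, 289.6, 104.2]
tool_rot: [3.141, -0.0, 2.832]
force: [0.4, 0.0, 0.0]
width: 25.4
gripper_force: 0.0
```

Call:
drive_tool --motion '[{"fingers":0.3,"linear":[0,0.002,0],"twist":0},{"fingers":0.3,"linear":[0,0.002,0],"twist":0},{"fingers":0.3,"linear":[0,0.002,0],"twist":0},{"fingers":0.3,"linear":[0,0.002,0],"twist":0},{"fingers":0.3,"linear":[0,0.002,0],"twist":0}]'

```text
clock: 13.98
eef_pos: [520.6, 298.8, 104.3]
tool_rot: [3.141, 0.0, 2.832]
force: [0.8, 0.0, -0.5]
width: 25.5
gripper_force: 0.1
```

Call:
drive_tool --motion '[{"fingers":0.3,"linear":[0,0.002,0],"twist":0},{"fingers":0.3,"linear":[0,0.002,0],"twist":0},{"fingers":0.3,"linear":[0,0.002,0],"twist":0},{"fingers":0.3,"linear":[0,0.002,0],"twist":0},{"fingers":0.3,"linear":[0,0,0],"twist":0}]'

```text
clock: 14.4
eef_pos: [523.1, 306.8, 104.3]
tool_rot: [3.141, 0.0, 2.832]
force: [0.6, 1.5, -0.1]
width: 25.4
gripper_force: 0.3
```

Run:
```python
from cell import monitor, cams
import cv2,pickle,numpy as np
s=monitor.read_state();print(s["eef_pos"],s["width"])
w=cams.get_image("wrist")["color"]
q=cams.get_image("side")["color"][230:360,270:400]
cv2.imwrite("pics/w6.png",np.hstack([cv2.resize(w,(400,300)),cv2.resize(q,(300,300),interpolation=cv2.INTER_CUBIC)]))
```

```text
[523.0868495  306.76845324 104.33298525] 25.378209052846195
```

View pics/w6.png

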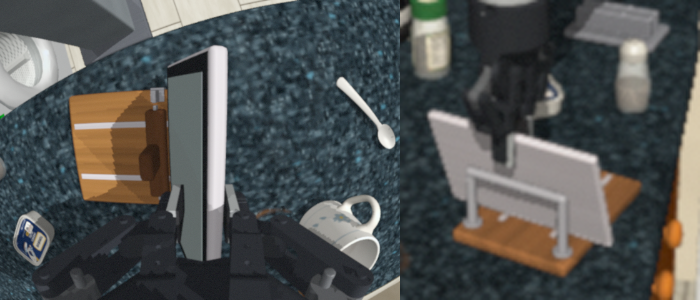

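The tablet's screen faces front, its lower edge is behind the stop, and it leans on the rear pad just short of the crossbar. I continue easing it back.

Call:
drive_tool --motion '[{"fingers":0.3,"linear":[0,0.002,0],"twist":0},{"fingers":0.3,"linear":[0,0.002,0],"twist":0},{"fingers":0.33,"linear":[0,0.001,0],"twist":0},{"fingers":0.36,"linear":[0,0.001,0],"twist":0},{"fingers":0.4,"linear":[0,0.001,0],"twist":0}]'

```text
clock: 14.92
eef_pos: [525.0, 312.7, 104.2]
tool_rot: [-3.141, -0.0, 2.832]
force: [0.2, -0.1, -1.3]
width: 34.3
gripper_force: 0.0
```

Call:
drive_tool --motion '[{"fingers":0.45,"linear":[0,0.001,0],"twist":0},{"fingers":0.5,"linear":[0,0,0],"twist":0},{"fingers":0.55,"linear":[0,0,0],"twist":0},{"fingers":0.6,"linear":[0,0,0],"twist":0},{"fingers":0.6,"linear":[0,0,0],"twist":0}]'

```text
clock: 15.33
eef_pos: [525.4, 313.6, 104.3]
tool_rot: [-3.142, -0.0, 2.832]
force: [0.4, 0.1, 1.3]
width: 51.2
gripper_force: 0.0
```

```bash
cat > fin.py <<'E'
from h import *
from cell import monitor, cams
s=monitor.read_state();print(s["eef_pos"],s["force"],s["width"])
w=cams.get_image("wrist");cv2.imwrite("pics/f.png",w["color"])
dd={n:cams.get_image(n) for n in("side","top")};pickle.dump((w,dd),open("f.pkl","wb"))
im=dd["side"]["color"].astype(int)[265:355,315:385]
for r in im[::2]:print(''.join('#' if a.min()>150 else '+' if a.min()>110 else 'w' if a[2]-a[0]>40 else '.' for a in r))
E
python3 fin.py
```

```text
[525.38266047 313.57886094 104.31385123] [0.38302329 0.07125294 1.29222495] 51.22973907038156
....................++.............................++++++++++++.......
.....................+++..........................+++++++++++++.......
...................++..++..........................++++++++++++.......
..................+##+.+#+.........................+++++++++++........
..................+++###+...........................+++++++++.........
..................+####+............................++++++++..........
.................+####++.............................++++++...........
.................+#+++................................................
......................................................................
......................................................................
......................................................................
......................................................................
+#++..................................................................
#########++...........................................................
+###########
[... 1488 characters left out ...]
wwwwwwwwwwwwww++#+.wwwwwwwwww.....++++.....................ww
wwwwwwwwwwwwwwwwwwwww.+++#+++wwwwwwww...............................ww
wwwwwwwwwwwwwwwwwwwww++++#+++.wwwww.................................ww
wwwwwwwwwwwwwwwwwwwwww.+++++wwwwww..................................ww
......wwwwwwwwwwwwwwwwwwwwwwwwww...................................www
............wwwwwwwwwwwwwwwwww.....................................www
..................wwwwwwwwww......................................wwww
........................www......................................wwwww
.................................................................wwwww
................................................................wwwwww
```

Call:
drive_tool --motion '[{"fingers":0.6,"linear":[0,0,-0.01],"twist":0},{"fingers":0.6,"linear":[0,0,-0.02],"twist":0},{"fingers":0.6,"linear":[0,0,-0.03],"twist":0},{"fingers":0.6,"linear":[0,0,-0.035],"twist":0},{"fingers":0.6,"linear":[0,0,-0.035],"twist":0}]'

```text
clock: 15.9
eef_pos: [525.0, 313.4, 236.1]
tool_rot: [-3.141, -0.0, 2.832]
force: [0.4, 1.4, 0.1]
width: 51.1
gripper_force: 0.0
```

Call:
drive_tool --motion '[{"fingers":0.6,"linear":[0.01,-0.02,-0.02],"twist":0},{"fingers":0.6,"linear":[0.01,-0.03,0],"twist":0},{"fingers":0.6,"linear":[0,-0.03,0],"twist":0},{"fingers":0.6,"linear":[0,0,0],"twist":0},{"fingers":0.6,"linear":[0,0,0],"twist":0}]'

```text
clock: 16.32
eef_pos: [481.9, 241.9, 255.6]
tool_rot: [3.141, 0.001, 2.829]
force: [-0.1, 0.6, -0.5]
width: 51.5
gripper_force: 0.0
```

```bash
python3 fin.py | head -1
python3 - <<'E'
from h import *
w,dd=pickle.load(open("f.pkl","rb"))
im=w["color"].astype(int);sat=im.max(2)-im.min(2)
m=((sat<35)&(im.max(2)>140)).astype(np.uint8)
n,l,st,ce=cv2.connectedComponentsWithStats(m,connectivity=4)
R=rz(1.263)
for i in range(1,n):
    X=R.T@(onplane(w,ce[i],23,(500,260))-[496,235.5,0])
    if st[i,4]>12 and -90<X[0]<150 and abs(X[1])<110:print(st[i],ce[i].round(1),X.round(1))
# predicted tablet corners, stand tilt model in wrist & side
def lines(c,f,x0,th):
    for y in(-92.5,92.5):
        for z,xo in((125,-5),(125,5),(0,-5),(0,5)):
            L=np.array([x0+5+ (xo-5)*np.cos(th)+z*np.sin(th),y,14+z*np.cos(th)-(xo-5)*np.sin(th)])
            print(y,z,xo,np.asarray(f(c,R@L+[496,235.5,0])).round(1).ravel())
print("wrist");lines(w,fish,46,.385)
print("side");lines(dd["side"],proj,46,.385)
E
```

```text
[481.92772272 241.94784781 255.60708101] [-0.05217552  0.59391763 -0.54950921] 51.54935391000586
[ 396  137   54  194 2024] [437.4 225.7] [122.8  -5.2  23. ]
[257 189  57   6 328] [284.2 191.5] [-39.3  31.3  23. ]
[260 243  47   7 274] [282.5 246.5] [-43.  -27.5  23. ]
wrist
-92.5 125 -5 [425.  354.7]
-92.5 125 5 [434.  351.7]
-92.5 0 -5 [360.2 299.4]
-92.5 0 5 [368.  297.9]
92.5 125 -5 [443.9 132.9]
92.5 125 5 [454.  133.6]
92.5 0 -5 [363.6 131.1]
92.5 0 5 [372.2 131.3]
side
-92.5 125 -5 [282.  279.6]
-92.5 125 5 [279.8 282.9]
-92.5 0 -5 [295.4 312.9]
-92.5 0 5 [293.4 316.1]
92.5 125 -5 [354.9 300.3]
92.5 125 5 [352.8 303.9]
92.5 0 -5 [363.8 334.5]
92.5 0 5 [361.9 338. ]
```

Run:
```python
from h import *
w,dd=pickle.load(open("f.pkl","rb"));im=w["color"].astype(int)
R=rz(1.263)
for y,z in((58,18),(47.4,23),(35,30),(-35,30),(70,14)):
    u=fish(w,R@[30,y,z]+[496,235.5,0]);print(y,z,u.round(1))
g=im[150:185,330:385]
for k,r in enumerate(g):print(150+k,''.join('#' if a.min()>140 else '+' if (a.max()-a.min()<40 and a.max()>85) else 'W' if a[2]>120 and a[2]-a[0]>50 else 'w' if a[2]-a[0]>15 else '.' for a in r))
for rr in (196,240):print(rr,[tuple(a) for a in im[rr,335:380:1]])
```

```text
58 18 [351.9 164.6]
47.4 23 [352.2 175.4]
35 30 [352.6 188.4]
-35 30 [351.7 254.9]
70 14 [351.7 152.7]
150 ...........................+++++.....++++++++++++++++++
151 ...........................+++++.....++++++++++++++++++
152 +...........................++++.....++++++++++++++++++
153 .....................................++++++++++++++++++
154 ......................................+++++++++++++++++
155 ......................+..............++++++++++++++++++
156 ...............++++++++++++++........++++++++++++++++++
157 wwwwwwwwwwwwww++++++++++++++++wwww...++++++++++++++++++
158 WWWWWWWWWwwwwww+++++++++++++++wwww...++++++++++++++++++
159 WWWWWWWWWWWWWww+++++++++++++++WWwww..++++++++++++++++++
160 WWWWWWWWWWWWWWw+++++++++++++++WWWww..++++++++++++++++++
161 WWWWWWWWWWWWWWw+++++++++++++++WWWww..++++++++++++++++++
162 WWWWWWWWWWWWWWW+++++++++++++++WWWww..++++++++++++++++++
163 WWWWWWWWWWWWWWW+++++++++++++++WWwww..++++++++++++++++++
164 WWWWWWWWWWWWWWW+++++++++++++++WWwww..++++++++++++++++++
165 WWWWWWWWWWWWWWW+++++++++++++++wwwww..++++++++++++++++++
166 WWWWWWWWWWWWWWW+++++++++++++++www
[... 4438 characters left out ...]
np.int64(45)), (np.int64(82), np.int64(82), np.int64(76)), (np.int64(99), np.int64(99), np.int64(90)), (np.int64(105), np.int64(104), np.int64(97)), (np.int64(103), np.int64(102), np.int64(95)), (np.int64(104), np.int64(105), np.int64(97)), (np.int64(103), np.int64(104), np.int64(95)), (np.int64(101), np.int64(101), np.int64(94)), (np.int64(103), np.int64(105), np.int64(97)), (np.int64(102), np.int64(103), np.int64(96)), (np.int64(105), np.int64(102), np.int64(96)), (np.int64(102), np.int64(104), np.int64(95)), (np.int64(104), np.int64(107), np.int64(97)), (np.int64(102), np.int64(102), np.int64(97)), (np.int64(106), np.int64(106), np.int64(99)), (np.int64(104), np.int64(102), np.int64(95))]
```

Run:
```python
from h import *
w,dd=pickle.load(open("f.pkl","rb"));R=rz(1.263)
for n,u,z in(("ptr",(352,175.5),23),("fin",(353.5,170),32),("plate",(352.2,163),16),("foot",(363.7,176),17.7)):print(n,(R.T@(onplane(w,u,z,(500,260))-[496,235.5,0])).round(1))
from cell import monitor
s=monitor.read_state();print(s["force"],s["width"],s["clock"])
```

```text
ptr [29.8 47.3 23. ]
fin [30.6 53.8 32. ]
plate [30.4 59.5 16. ]
foot [42.3 46.2 17.7]
[-0.00591264 -0.16246314  0.1291169 ] 51.04357135037501 16.4667
```

```bash
python3 -c "
from cell import ctrl
print(ctrl.finish_job())"
```

```text
the job is handed in; nothing more can be done
None
```

I set the stop level with the marker, leaned the tablet on the stand and handed the job in at about 16.5 s. My last measurements put the pointer about 0.7 mm from the fin and the tablet's lower edge about 2.5 mm behind the stop; the hand-in did not report a verdict.

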